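# Hang the weighted target frame level

## Robot

A 7-joint arm with a two-finger parallel gripper is mounted at the origin on a cart in front of the work surface, level with it; the furniture and walls round the work are solid. World frame = base frame: x ahead of the robot, y to its left, z up, the work surface at z = 0. Lengths are in m, angles in rad, forces in N, time in s.
With the tool pointing down it reaches from about 0.4 to 0.875 m from the base axis. Payload 6.5 kg.
Tool frame: the origin (TCP) lies midway between the tips of the shut fingers; the grasp point (between the pads) lies bot.tcp_to_grasp behind it (bot.tcp_to_grasp is the distance from the TCP to the grasp point, in m); z points along the fingers, y is the line along which they close (so a half turn about z gives the same grasp; the last joint's range is limited). The gripper opens to 85 mm and grips with 20 to 120 N. Pads are 22 mm wide; open, the fingers measure 114 mm over their backs; the gripper's body (76 mm by 85 mm) begins 54 mm behind the grasp point. The pads swing forward as they close: fully open they stand 13 mm farther back than shut.
Start: joints at [-1.256, 0.536, -0.004, 1.538, 0.003, 1.067, -0.071], TCP at [0.242, 0.603, 0.231] pointing down, gripper open.
Joint ranges: [-2.7, 2.7], [-0.37, 2.16], [-1.27, 1.26], [0.24, 2.4], [-1.31, 4.45], [0.19, 1.91], [-2.76, 2.76]. Speed limits (rad/s): [2.39, 2.39, 3.14, 3.14, 3.14, 3.14, 3.14].

## Interface

Orientations are given as a unit quaternion [w, x, y, z].
In Python, from rig import get_state, cams, bot gives the robot as it stands.
- The arm moves only by the tool play_rows, never from a script. Its argument "steps" is a list of rows, each an object with "translation": the shift along the tool's x, y, z in cm, a list of three; "turn": the turn, a rotation vector about the tool's x, y, z in rad, a list of three; "fingers": the opening, from 0 (shut) to 1 (fully open). A call has 1 to 5 rows; each row shifts and turns the commanded pose from where the row before left it, along the tool's axes as they then stand; what a row does not reach is not made up. A row lasts 1/8 s, in which the tool goes at most 62.5 mm and 10.7 degrees, less where a joint would pass 70% of its speed; a pose out of reach is approached as far as the arm can. A call with a gripper value outside its range is refused whole. The fingers move at their own pace and stop on an object; "force" is the grip in N (left out, the last holds). Time passes only in rows, so rows that do not move let the fingers close. It gives the time, the measured TCP pose, the force, the opening and the grip force at its end, in the units of the state.
- get_state(): the state, without advancing time (a new reading comes with each control period).
- cams.snapshot(name): name is "side" or "top"; returns the picture (384x512x3 uint8, red, green, blue); there is no depth.
- cams.get_calibration(name): a dict with "intrinsics" (3x3 intrinsics, pixels), "k1" (the pictures are not rectified: a ray, as slopes to the right and down, at radius r is drawn at 1 + k1 r^2 times it, then the intrinsics apply), "rvec" (rotation vector, rad) and "tvec" (3), from world to camera coordinates, as OpenCV has them. Camera axes: x right, y down, z forward; pixel columns grow to the right and rows downward; lengths in m; the calibration is good to about 2 mm. A picture is of the moment at which its call begins. get_calibration takes no time and is no camera call.
- bot.sign_off(): hands the job in; it is judged then, once.
The state is a dict: "time_s": time; "joint_positions": joint angles; "qvel": joint speeds; "effort": joint torques, N m; "eef_pos": TCP position; "tcp_rot": TCP orientation; "wrist_force": force on the tool from outside, world axes, zero at the start; "torque": the same for the moment, N m; "gripper_width": finger opening in m; "finger_force": force on a finger pad.
Only numpy, scipy, OpenCV 4.12 (cv2) and the standard library are available. Lean on these libraries where they do the work, as an engineer would, in place of code of your own. Each camera call takes 0.05 s, during which the arm holds its last target. There are 200 camera calls.

## Task

Hang the loose aluminium target frame on the pin of the post stand, with the pin through the one of its five holes that makes it hang most nearly level, and let go. A trim weight hidden in its foot rail puts it out of balance, so feel or try which hole that is; let it swing to rest and leave the roll of tape, the table clamp and the sample box where they are.

Things in the scene. Friction and masses are not known exactly. Their poses are not given: they have to be found in the camera images.
- frame: Loose bare-aluminium target frame, 170 mm long (y), 150 high (z), upright on a closed foot rail 44 mm deep x 28 high with black end caps. Above the rail it is 8 mm thick (x = plate normal): two uprights 16 mm wide at the ends carry a solid top bar, 98 to 150 mm above the underside. Origin: centre of the rail's underside.
- frame_center (a point): Centre of the frame, 75 mm above its underside; axes as the frame's. Weight 0.5 to 0.65 kg, of which 0.40 kg is a trim weight locked unseen inside the rail (it does not shift). So the centre of mass lies up to 43 mm to either side of the middle, some 30 mm above the underside: felt as a moment on the wrist when the frame is lifted, or seen from how it hangs. Left hanging, it swings for 3 to 6 s.
- grip_strip (a point): Middle of the frame's plain top strip, 12 mm below its top edge (138 mm above the underside): a good place to pinch the 8 mm plate from above, with the fingers closing along the frame's x. The strip is clear of the holes for 24 mm down from the top edge. Come over from above: a fixed grey screen on a post, 0.33 m tall, stands near x 0.4, y 0.2. Axes as the frame's.
- stand: Bolted stand: black foot 65 x 50 mm, 13 mm steel post, black clamp block 22 x 24 x 18 mm at the top, with a level steel pin that points roughly at the robot. Origin under the post; x runs along the pin from its tip to its root, y to the left, z up. Nothing rises more than 9 mm above the pin's centre line.
- pin_root (a point): Root of the pin, on its centre line at the clamp block's face, 185 mm above the table. The pin is 7 mm in diameter. Hang the plate at least 10 mm out from the root; 35 to 50 mm out leaves the rail clear of the post. Axes as the stand's.
- pin_tip (a point): Free end of the pin, 75 mm from the root along the stand's -x. The last 8 mm are a tapered head of 11 mm largest diameter, which keeps a hung part from sliding off.
- tape_roll: Bystander: roll of tape, 77 mm across, 19 mm high, lying flat; origin at its underside's centre.
- fork: Bystander: black slotted table clamp, 81 x 26 x 10 mm, lying flat; origin at its underside's centre.
- slide_box: Bystander: blue sample box, 94 x 68 x 32 mm; origin at its underside's centre.
- hole0 (a point): Centre of the right-hand end hole (40 mm from the middle, y = -40 mm of the frame) of five equal round holes of 15 mm diameter through the frame's 8 mm top bar, in a level row 20 mm apart, 118 mm above the rail's underside (32 mm below the top edge); mid-thickness. Left is seen from the robot when the frame's x points away from it. Axes as the frame's.
- hole1 (a point): Centre of the second hole (y = -20 mm) of five equal round holes of 15 mm diameter through the frame's 8 mm top bar, in a level row 20 mm apart, 118 mm above the rail's underside (32 mm below the top edge); mid-thickness. Left is seen from the robot when the frame's x points away from it. Axes as the frame's.
- hole2 (a point): Centre of the middle hole (y = 0) of five equal round holes of 15 mm diameter through the frame's 8 mm top bar, in a level row 20 mm apart, 118 mm above the rail's underside (32 mm below the top edge); mid-thickness. Left is seen from the robot when the frame's x points away from it. Axes as the frame's.
- hole3 (a point): Centre of the fourth hole (y = +20 mm) of five equal round holes of 15 mm diameter through the frame's 8 mm top bar, in a level row 20 mm apart, 118 mm above the rail's underside (32 mm below the top edge); mid-thickness. Left is seen from the robot when the frame's x points away from it. Axes as the frame's.
- hole4 (a point): Centre of the left-hand end hole (y = +40 mm) of five equal round holes of 15 mm diameter through the frame's 8 mm top bar, in a level row 20 mm apart, 118 mm above the rail's underside (32 mm below the top edge); mid-thickness. Left is seen from the robot when the frame's x points away from it. Axes as the frame's.

How it is judged:
On the way:
1. the frame is lifted clear of the table in the gripper (height (world z) of frame_center above 0.095 m and contact force between frame and the fingers above 1 N), for 0.2 s.
At the end, for the whole second after the job is handed in: The pin passes through one of the five holes (hole centre within 7 mm sideways of the pin's line, 0 to 8 mm below it, 10 to 64 mm out from its root), and the frame hangs at rest within 0.15 rad (8.6 degrees) of level, which the nearest hole always gives (((x of hole0 in the frame of pin_root between -0.064 and -0.01 m and y of hole0 in the frame of pin_root between -0.007 and 0.007 m and z of hole0 in the frame of pin_root between -0.008 and 0.0005 m) or (x of hole1 in the frame of pin_root between -0.064 and -0.01 m and y of hole1 in the frame of pin_root between -0.007 and 0.007 m and z of hole1 in the frame of pin_root between -0.008 and 0.0005 m) or (x of hole2 in the frame of pin_root between -0.064 and -0.01 m and y of hole2 in the frame of pin_root between -0.007 and 0.007 m and z of hole2 in the frame of pin_root between -0.008 and 0.0005 m) or (x of hole3 in the frame of pin_root between -0.064 and -0.01 m and y of hole3 in the frame of pin_root between -0.007 and 0.007 m and z of hole3 in the frame of pin_root between -0.008 and 0.0005 m) or (x of hole4 in the frame of pin_root between -0.064 and -0.01 m and y of hole4 in the frame of pin_root between -0.007 and 0.007 m and z of hole4 in the frame of pin_root between -0.008 and 0.0005 m)) and angle between frame_center's own z axis and vertical below 0.15 rad and linear speed of frame below 0.05 m/s and angular speed of frame below 0.4 rad/s); the robot touches nothing.
It fails at once if the tape roll is moved by more than 25 mm (distance of tape_roll from where it was at the start of the episode above 0.025 m).
It fails at once if the table clamp is moved by more than 25 mm (distance of fork from where it was at the start of the episode above 0.025 m).
It fails at once if the sample box is moved by more than 25 mm (distance of slide_box from where it was at the start of the episode above 0.025 m).
It also fails if it takes over 58 s, if anything falls off the work surface, if the arm or the gripper's body presses on something with over 40 N, if the wrist force passes 120 N, or if a joint passes its speed limit or range.

## Working session

There is one attempt and no reset: what is moved stays moved. The work goes in short steps, Python scripts to look and compute and a tool call to move; the robot and the scene stay as the last step left them, time stands still between calls to the robot, and variables do not carry over. Pictures are saved under pics/ and viewed, at most 11 in all, crops included, and the job is handed in when it is done.

Besides the shell and the picture viewer there is one more tool, called as name([rows], argument=value, ...), one row to a line, values as JSON. play_rows: Moves the arm, as the interface text tells. Its arguments: {"type":"object","properties":{"steps":{"type":"array"},"force":{"type":"number"}},"required":["steps"]}

```bash
mkdir -p pics; cat > h.py <<'E'
import numpy as np, cv2
from scipy.spatial.transform import Rotation as R
from rig import get_state, cams, bot
def snap(n,f):
    im=cams.snapshot(n); cv2.imwrite('pics/'+f,im[:,:,::-1]); return im
def ray(n,uv):
    c=cams.get_calibration(n); K=np.array(c['intrinsics']); Rm=cv2.Rodrigues(np.array(c['rvec'],float))[0]; t=np.array(c['tvec']).ravel()
    p=cv2.undistortPoints(np.array([[uv]],float),K,np.array([c['k1'],0,0,0.]))[0,0]
    return -Rm.T@t, Rm.T@np.array([p[0],p[1],1])
def onz(n,uv,z):
    o,d=ray(n,uv); return o+d*(z-o[2])/d[2]
def proj(n,P):
    c=cams.get_calibration(n)
    return cv2.projectPoints(np.array(P,float).reshape(-1,3),np.array(c['rvec'],float),np.array(c['tvec'],float),np.array(c['intrinsics']),np.array([c['k1'],0,0,0.]))[0].reshape(-1,2)
def tri(u1,u2):
    A=np.zeros((3,3));b=np.zeros(3)
    for n,u in(('top',u1),('side',u2)):
        o,d=ray(n,u);d=d/np.linalg.norm(d);M=np.eye(3)-np.outer(d,d);A+=M;b+=M@o
    return np.linalg.solve(A,b)
def tool(dw):  # world shift -> tool cm
    s=get_state(); q=s['tcp_rot']; return R.from_quat([q[1],q[2],q[3],q[0]]).inv().apply(dw)*100
E
python3 - <<'E'
from h import *
np.set_printoptions(precision=4,suppress=True)
for n in('top','side'):
    snap(n,n+'0.png'); c=cams.get_calibration(n); print(n,ray(n,(256,192)),c['k1'],c['intrinsics'])
s=get_state(); print(s); print(bot.tcp_to_grasp)
E
```

```text
top (array([0.2584, 0.0114, 1.3957]), array([ 0.2016,  0.0087, -0.9794])) -0.17584663307928783 [[481.3305   0.     255.4401]
 [  0.     481.3305 189.7444]
 [  0.       0.       1.    ]]
side (array([ 0.9476, -0.4784,  1.3017]), array([-0.3257,  0.3537, -0.8772])) -0.09258236435808546 [[418.6559   0.     263.5274]
 [  0.     418.6559 185.1422]
 [  0.       0.       1.    ]]
{'time_s': 0.1, 'joint_positions': array([-1.2562,  0.5371, -0.0044,  1.5388,  0.0026,  1.0673, -0.0712]), 'qvel': array([ 0.0002, -0.0031, -0.0004, -0.0024,  0.0009, -0.0016, -0.001 ]), 'effort': array([  0.0027, -58.4565,   1.0518, -25.9775,   0.0126,   0.0046,
        -0.    ]), 'eef_pos': array([0.2414, 0.6029, 0.2305]), 'tcp_rot': array([-0.0001,  0.1892,  0.9819, -0.0008]), 'wrist_force': array([-0.4569,  0.7998, -0.1783]), 'torque': array([-0.0251, -0.0443, -0.0269]), 'finger_force': 0.0, 'gripper_width': 0.08508115823832028}
0.0187
```

View pics/top0.png

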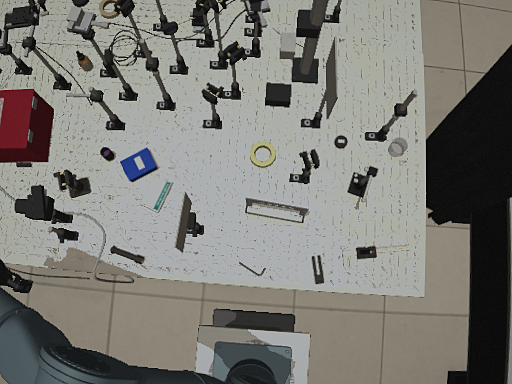

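View pics/side0.png

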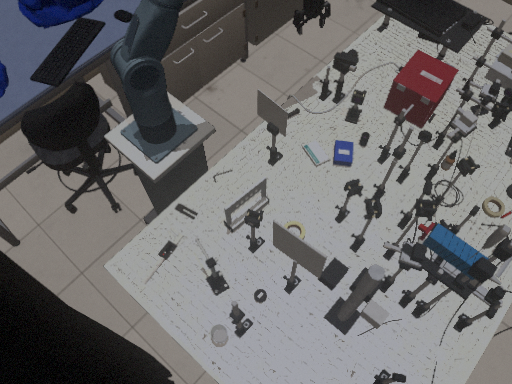

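The top view shows the frame at about (277,209), the tape at (263,155), the clamp at (318,270) and the box at (140,164). The stand candidates are at (362,182) and (303,168). In the side view the frame is at about (246,205). I'll zoom in next.

```bash
python3 - <<'E'
from h import *
np.set_printoptions(precision=4,suppress=True)
a=cv2.imread('pics/top0.png')[140:290,230:420]; b=cv2.imread('pics/side0.png')[170:320,170:330]
cv2.imwrite('pics/topc.png',cv2.resize(a,None,fx=4,fy=4,interpolation=cv2.INTER_CUBIC))
cv2.imwrite('pics/sidec.png',cv2.resize(b,None,fx=4,fy=4,interpolation=cv2.INTER_CUBIC))
for uv in((277,215),(362,190),(303,178),(366,252),(318,270),(263,155),(140,164),(184,248)): print(uv,onz('top',uv,0),onz('top',uv,.15))
E
```

```text
(277, 215) [ 0.4816 -0.0427  0.    ] [ 0.4576 -0.0369  0.15  ]
(362, 190) [ 0.5755 -0.2921  0.    ] [ 0.5415 -0.2595  0.15  ]
(303, 178) [ 0.5988 -0.113   0.    ] [ 0.5622 -0.0996  0.15  ]
(366, 252) [ 0.3911 -0.3102  0.    ] [ 0.3769 -0.2756  0.15  ]
(318, 270) [ 0.3298 -0.1717  0.    ] [ 0.3221 -0.152   0.15  ]
(263, 155) [0.6607 0.0112 0.    ] [0.6175 0.0112 0.15  ]
(140, 164) [0.6055 0.3802 0.    ] [0.5682 0.3406 0.15  ]
(184, 248) [0.3642 0.2201 0.    ] [0.3528 0.1977 0.15  ]
```

View pics/topc.png

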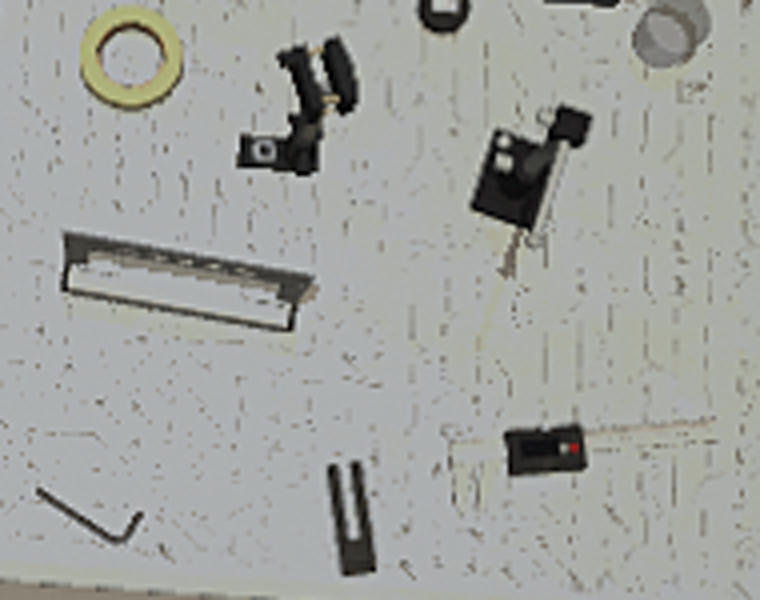

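View pics/sidec.png

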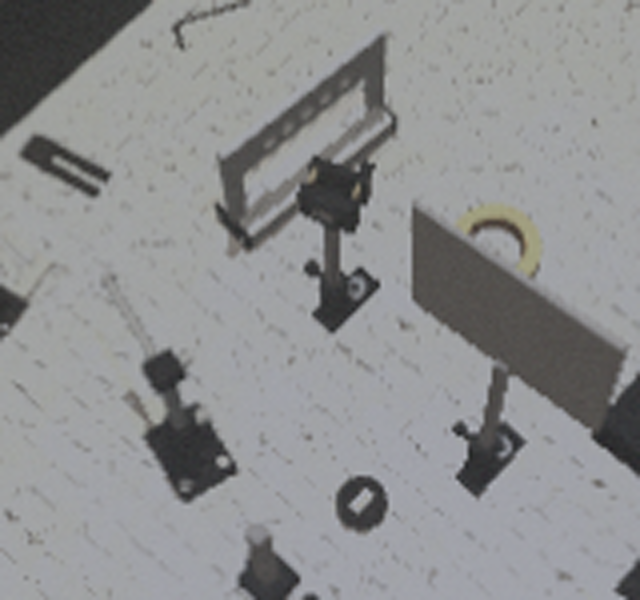

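The crops show these features:
- **Frame, top edge:** (246.2,198.2) to (308.8,209.2) in the top view, and (225,209) to (266,179) in the side view.
- **Stand:** the clamp block is at (373,171) in the top view, with the pin from (371,177) to (363,200). In the side view the pin runs from (208,257) to (197,239).

```bash
python3 - <<'E'
from h import *
np.set_printoptions(precision=4,suppress=True)
T=lambda x,y:(230+(x-1.5)/4,140+(y-1.5)/4); S=lambda x,y:(170+(x-1.5)/4,170+(y-1.5)/4)
L=onz('top',T(65,234),.15);Rr=onz('top',T(315,277),.15); print('frame top z.15',L,Rr,np.linalg.norm(L-Rr))
L2=onz('side',S(385,37),.15);R2=onz('side',S(220,157),.15); print('side',L2,R2,np.linalg.norm(L2-R2))
print('tri',tri(T(65,234),S(385,37)),tri(T(315,277),S(220,157)))
a=onz('top',T(565,148),.185);b=onz('top',T(533,240),.185);print('pin',a,b,np.linalg.norm(a-b))
a=onz('side',S(152,350),.185);b=onz('side',S(108,278),.185);print('pin side',a,b,np.linalg.norm(a-b))
print('foot top',onz('top',T(513,180),.01),onz('side',S(190,455),.01), 'fork other', onz('top',T(280,155),0), onz('top',T(345,75),.1))
E
```

```text
frame top z.15 [0.4964 0.0478 0.15  ] [ 0.4799 -0.1183  0.15  ] 0.16695068985091324
side [0.5118 0.0425 0.15  ] [ 0.4871 -0.1218  0.15  ] 0.16614942101166513
tri [0.5021 0.0504 0.1278] [ 0.4823 -0.1189  0.1389]
pin [ 0.5711 -0.2746  0.185 ] [ 0.5082 -0.2549  0.185 ] 0.06583320055891223
pin side [ 0.5698 -0.2735  0.185 ] [ 0.5078 -0.2559  0.185 ] 0.06443438263924871
foot top [ 0.5887 -0.277   0.01  ] [ 0.5944 -0.2835  0.01  ] fork other [ 0.5968 -0.103   0.    ] [ 0.6336 -0.1373  0.1   ]
```

```bash
python3 - <<'E'
from h import *
np.set_printoptions(precision=2,suppress=True)
s=get_state();p=s['eef_pos'];q=s['tcp_rot'];r=R.from_quat([q[1],q[2],q[3],q[0]])
d=(np.array([.494,-.037])-p[:2])/12
for i in range(12):
    t=r.inv().apply([d[0],d[1],0])*100; w=.164 if i<8 else 0
    print(i,t); r=r*R.from_rotvec([0,0,w])
print(r.as_matrix())
E
```

```text
0 [-3.94 -4.17  0.01]
1 [-4.56 -3.47  0.01]
2 [-5.07 -2.68  0.01]
3 [-5.44 -1.81  0.01]
4 [-5.66 -0.9   0.01]
5 [-5.73  0.03  0.01]
6 [-5.65  0.97  0.01]
7 [-5.42  1.88  0.01]
8 [-5.04  2.74  0.01]
9 [-5.04  2.74  0.01]
10 [-5.04  2.74  0.01]
11 [-5.04  2.74  0.01]
[[ 0.12  0.99 -0.  ]
 [ 0.99 -0.12 -0.  ]
 [-0.   -0.   -1.  ]]
```

play_rows([
  {"translation": [0, 0, -6], "turn": [0, 0, 0], "fingers": 1},
  {"translation": [0, 0, -6], "turn": [0, 0, 0], "fingers": 1},
  {"translation": [0, 0, -6], "turn": [0, 0, 0], "fingers": 1},
  {"translation": [-3.94, -4.17, 0], "turn": [0, 0, 0.164], "fingers": 1},
  {"translation": [-4.56, -3.47, 0], "turn": [0, 0, 0.164], "fingers": 1},
])

```text
time_s: 0.72
eef_pos: [0.2841, 0.4957, 0.4115]
tcp_rot: [0.0, 0.349, 0.937, 0.0]
wrist_force: [0.8, 0.2, 0.5]
gripper_width: 0.0855
finger_force: 0.0
```

play_rows([
  {"translation": [-5.07, -2.68, 0], "turn": [0, 0, 0.164], "fingers": 1},
  {"translation": [-5.44, -1.81, 0], "turn": [0, 0, 0.164], "fingers": 1},
  {"translation": [-5.66, -0.9, 0], "turn": [0, 0, 0.164], "fingers": 1},
  {"translation": [-5.73, 0, 0], "turn": [0, 0, 0.164], "fingers": 1},
  {"translation": [-5.65, 0.97, 0], "turn": [0, 0, 0.164], "fingers": 1},
])

```text
time_s: 1.35
eef_pos: [0.3889, 0.2281, 0.4111]
tcp_rot: [-0.0, 0.694, 0.72, -0.0]
wrist_force: [1.6, 0.1, -0.7]
gripper_width: 0.0849
finger_force: 0.0
```

play_rows([
  {"translation": [-5.42, 1.88, 0], "turn": [0, 0, 0.164], "fingers": 1},
  {"translation": [-5.04, 2.74, 0], "turn": [0, 0, 0], "fingers": 1},
  {"translation": [-5.04, 2.74, 0], "turn": [0, 0, 0], "fingers": 1},
  {"translation": [-5.04, 2.74, 0], "turn": [0, 0, 0], "fingers": 1},
  {"translation": [-5.04, 2.74, 0], "turn": [0, 0, 0], "fingers": 1},
])

```text
time_s: 1.98
eef_pos: [0.4941, -0.0384, 0.4112]
tcp_rot: [-0.0, 0.749, 0.663, 0.0]
wrist_force: [1.1, 0.1, 0.5]
gripper_width: 0.0854
finger_force: 0.0
```

play_rows([
  {"translation": [0, 0, 5], "turn": [0, 0, 0], "fingers": 1},
  {"translation": [0, 0, 5], "turn": [0, 0, 0], "fingers": 1},
  {"translation": [0, 0, 3], "turn": [0, 0, 0], "fingers": 1},
  {"translation": [0, 0, 0], "turn": [0, 0, 0], "fingers": 1},
])

```text
time_s: 2.48
eef_pos: [0.4922, -0.0367, 0.2795]
tcp_rot: [-0.001, 0.749, 0.663, -0.002]
wrist_force: [0.0, -0.8, 0.5]
gripper_width: 0.0858
finger_force: 0.0
```

```bash
python3 - <<'E'
from h import *
np.set_printoptions(precision=4,suppress=True)
s=get_state();print(s['time_s'],s['eef_pos'],s['wrist_force'],s['torque']);q=s['tcp_rot'];print(R.from_quat([q[1],q[2],q[3],q[0]]).as_matrix())
a=snap('top','t1.png');b=snap('side','s1.png')
f=np.hstack([cv2.resize(a[150:250,220:340],None,fx=3,fy=3),cv2.resize(b[150:250,190:310],None,fx=3,fy=3)])
cv2.imwrite('pics/c1.png',f[:,:,::-1])
E
```

```text
2.475 [ 0.4922 -0.0367  0.2795] [ 0.0253 -0.8412  0.4686] [0.037  0.0278 0.005 ]
[[ 0.1219  0.9925 -0.005 ]
 [ 0.9925 -0.1219 -0.0008]
 [-0.0014 -0.0048 -1.    ]]
```

View pics/c1.png

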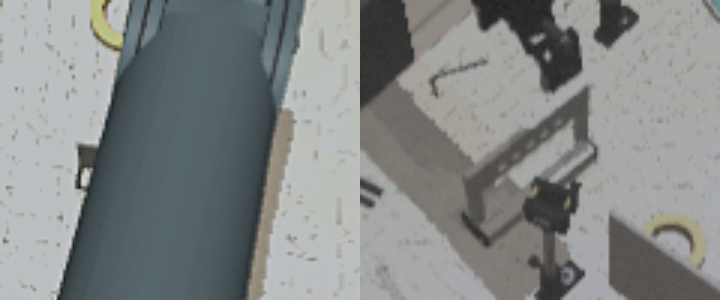

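The top view is blocked by the arm. The side view shows the open fingers above the frame's top bar, so I'm descending to grip the top strip.

play_rows([
  {"translation": [0, 0, 5], "turn": [0, 0, 0], "fingers": 1},
  {"translation": [0, 0, 5], "turn": [0, 0, 0], "fingers": 1},
  {"translation": [0, 0, 4], "turn": [0, 0, 0], "fingers": 1},
  {"translation": [0, 0, 1.2], "turn": [0, 0, 0], "fingers": 1},
  {"translation": [0, 0, 0], "turn": [0, 0, 0], "fingers": 1},
])

```text
time_s: 3.2
eef_pos: [0.495, -0.0367, 0.1304]
tcp_rot: [0.0, 0.749, 0.663, 0.001]
wrist_force: [0.3, 0.2, 0.1]
gripper_width: 0.0855
finger_force: 0.0
```

play_rows([
  {"translation": [0, 0, 0], "turn": [0, 0, 0], "fingers": 0.4},
  {"translation": [0, 0, 0], "turn": [0, 0, 0], "fingers": 0.2},
  {"translation": [0, 0, 0], "turn": [0, 0, 0], "fingers": 0},
  {"translation": [0, 0, 0], "turn": [0, 0, 0], "fingers": 0},
  {"translation": [0, 0, 0], "turn": [0, 0, 0], "fingers": 0},
], force=110)

```text
time_s: 3.82
eef_pos: [0.4944, -0.0367, 0.1298]
tcp_rot: [0.0, 0.749, 0.663, 0.0]
wrist_force: [-1.3, 0.1, 5.7]
gripper_width: 0.005
finger_force: 108.9
```

play_rows([
  {"translation": [0, 0, 0], "turn": [0, 0, 0], "fingers": 0},
  {"translation": [0, 0, 0], "turn": [0, 0, 0], "fingers": 0},
])

```text
time_s: 4.08
eef_pos: [0.4944, -0.0367, 0.1298]
tcp_rot: [0.0, 0.749, 0.663, 0.0]
wrist_force: [-1.0, 0.3, 5.7]
gripper_width: 0.0053
finger_force: 108.9
```

play_rows([
  {"translation": [0, 0, -1], "turn": [0, 0, 0], "fingers": 0},
  {"translation": [0, 0, -2], "turn": [0, 0, 0], "fingers": 0},
  {"translation": [0, 0, -3], "turn": [0, 0, 0], "fingers": 0},
  {"translation": [0, 0, -3], "turn": [0, 0, 0], "fingers": 0},
  {"translation": [0, 0, -3], "turn": [0, 0, 0], "fingers": 0},
])

```text
time_s: 4.7
eef_pos: [0.4929, -0.0369, 0.2499]
tcp_rot: [-0.0, 0.749, 0.663, -0.001]
wrist_force: [1.2, 1.3, -6.2]
gripper_width: 0.0052
finger_force: 107.9
```

play_rows([
  {"translation": [0, 0, 0], "turn": [0, 0, 0], "fingers": 0},
  {"translation": [0, 0, 0], "turn": [0, 0, 0], "fingers": 0},
  {"translation": [0, 0, 0], "turn": [0, 0, 0], "fingers": 0},
])

```text
time_s: 5.08
eef_pos: [0.4928, -0.0367, 0.2478]
tcp_rot: [-0.001, 0.749, 0.663, -0.001]
wrist_force: [-0.4, -0.0, -5.3]
gripper_width: 0.0053
finger_force: 107.9
```

```bash
python3 - <<'E'
from h import *
np.set_printoptions(precision=4,suppress=True)
F=[];M=[]
for i in range(12):
    if i<11: im=cams.snapshot('side')
    s=get_state();F.append(s['wrist_force']);M.append(s['torque'])
print(s['time_s'],s['eef_pos'],np.mean(F,0),np.mean(M,0),np.std(F,0),np.std(M,0))
q=s['tcp_rot'];r=R.from_quat([q[1],q[2],q[3],q[0]]);print('tool',r.inv().apply(np.mean(F,0)),r.inv().apply(np.mean(M,0)))
cv2.imwrite('pics/c2.png',cv2.resize(im[130:290,170:330],None,fx=3.7,fy=3.7,interpolation=cv2.INTER_CUBIC)[:,:,::-1])
E
```

```text
5.625 [ 0.494  -0.0367  0.2493] [ 0.1512  0.0615 -5.9458] [-0.2058  0.013   0.0118] [0.445  0.4431 0.5996] [0.0305 0.0375 0.0182]
tool [0.0792 0.1419 5.9458] [-0.0121 -0.2058 -0.0119]
```

View pics/c2.png

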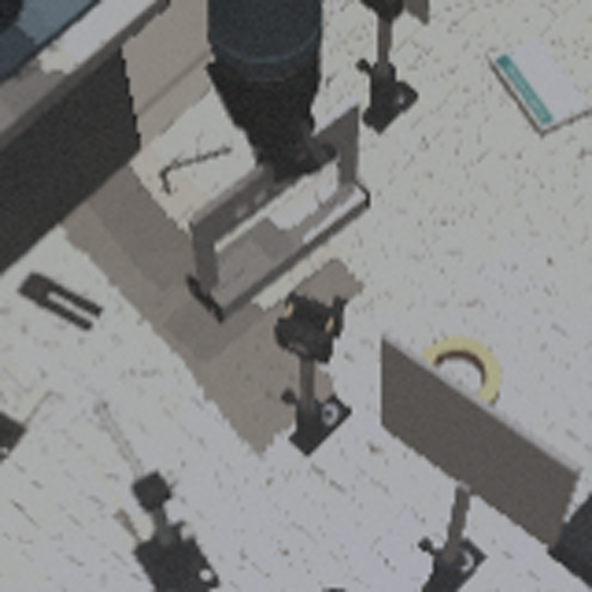

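The side view shows the frame lifted and hanging in the grip, with the pin from about (102,405) to (143,475) in the crop. The wrist moment puts the CoM about 35 mm to the left of the grasp, so I'll use hole4, the left-hand end hole. Next I move in front of the pin.

play_rows([
  {"translation": [0, 0, 0], "turn": [0, 0, 0.084], "fingers": 0},
  {"translation": [-2, 0, 0], "turn": [0, 0, 0.084], "fingers": 0},
  {"translation": [-4, 0.5, 0], "turn": [0, 0, 0], "fingers": 0},
  {"translation": [-4, 0.5, 0.5], "turn": [0, 0, 0], "fingers": 0},
  {"translation": [-4, 0.5, 1], "turn": [0, 0, 0], "fingers": 0},
])

```text
time_s: 6.25
eef_pos: [0.4697, -0.1778, 0.2346]
tcp_rot: [0.001, 0.802, 0.597, 0.0]
wrist_force: [0.0, 1.0, -5.9]
gripper_width: 0.0056
finger_force: 107.9
```

play_rows([
  {"translation": [-4, 0.5, 1.5], "turn": [0, 0, 0], "fingers": 0},
  {"translation": [-4, 0.5, 1.5], "turn": [0, 0, 0], "fingers": 0},
  {"translation": [-2.5, 0.5, 0.7], "turn": [0, 0, 0], "fingers": 0},
  {"translation": [0, 0, 0], "turn": [0, 0, 0], "fingers": 0},
  {"translation": [0, 0, 0], "turn": [0, 0, 0], "fingers": 0},
])

```text
time_s: 6.88
eef_pos: [0.4541, -0.2805, 0.1973]
tcp_rot: [-0.0, 0.802, 0.597, 0.0]
wrist_force: [0.3, 0.8, -5.5]
gripper_width: 0.0054
finger_force: 107.9
```

```bash
python3 - <<'E'
from h import *
np.set_printoptions(precision=4,suppress=True)
s=get_state();print(s['time_s'],s['eef_pos'],s['wrist_force'],s['torque']);q=s['tcp_rot'];r=R.from_quat([q[1],q[2],q[3],q[0]]);print(r.as_matrix())
a=snap('top','t2.png');b=snap('side','s2.png')
h=s['eef_pos']+r.apply([.04,0,.0118]); print('hole4 pred',h,proj('top',h),proj('side',h))
f=np.hstack([cv2.resize(a[150:250,310:410],None,fx=4,fy=4,interpolation=cv2.INTER_CUBIC),cv2.resize(b[190:290,165:265],None,fx=4,fy=4,interpolation=cv2.INTER_CUBIC)])
cv2.imwrite('pics/c3.png',f[:,:,::-1])
E
```

```text
6.875 [ 0.4541 -0.2805  0.1973] [ 0.2831  0.7934 -5.4638] [-0.2327  0.02    0.0223]
[[ 0.2866  0.958  -0.0001]
 [ 0.958  -0.2866  0.0003]
 [ 0.0003 -0.0002 -1.    ]]
hole4 pred [ 0.4656 -0.2422  0.1855] [[357.5305 215.5058]] [[189.8195 226.8212]]
```

View pics/c3.png

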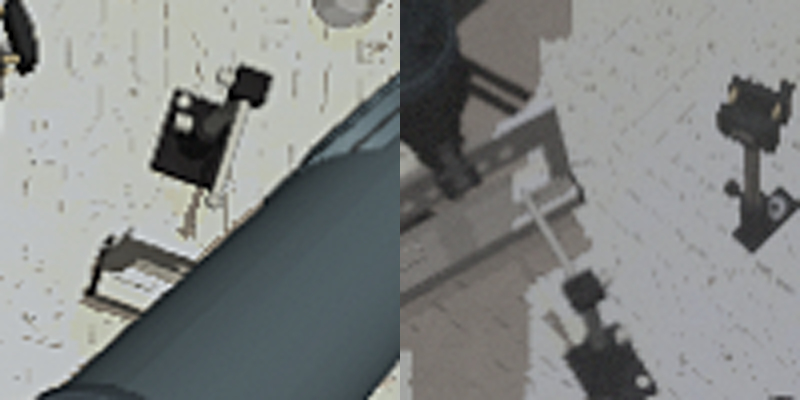

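The top view shows the frame's left end at about (110,235) in the crop and the pin from (245,105) to (215,195). The side view shows hole4 at about (512,143), the plate's left corner at (555,108), and the pin from (570,270) to (527,190). I'll enlarge both.

```bash
python3 - <<'E'
from h import *
a=cv2.imread('pics/t2.png');b=cv2.imread('pics/s2.png')
k=dict(fx=8,fy=8,interpolation=cv2.INTER_CUBIC)
f=np.hstack([cv2.resize(a[165:230,330:380],None,**k),cv2.resize(b[205:270,175:225],None,**k)])
f=cv2.convertScaleAbs(f,alpha=1.3)
for i in range(0,50,10):
    for o in(0,400):
        cv2.putText(f,str((330 if o==0 else 175)+i),(o+i*8,10),0,.35,(0,0,255),1); cv2.line(f,(o+i*8,12),(o+i*8,18),(0,0,255),1)
cv2.imwrite('pics/c4.png',f)
E
```

```text
(no output)
```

View pics/c4.png

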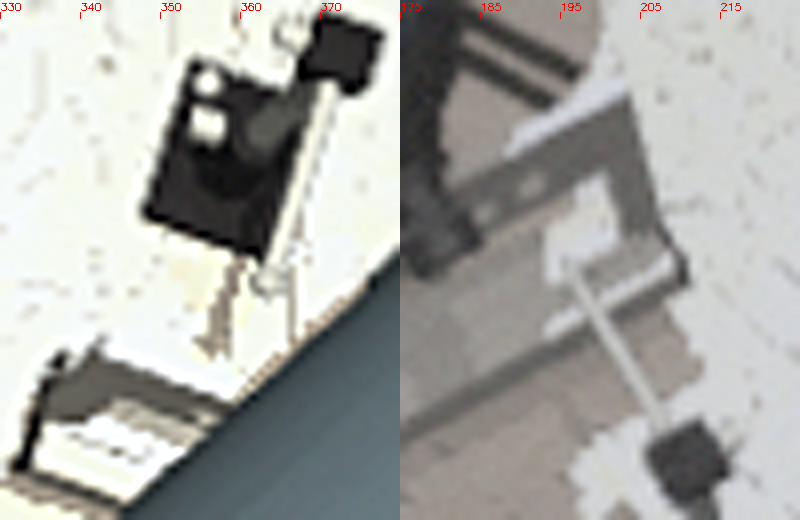

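```bash
python3 - <<'E'
from h import *
np.set_printoptions(precision=4,suppress=True)
T=lambda x,y:(330+x/8-.44,165+y/8-.44); S=lambda x,y:(175+(x-400)/8-.44,205+y/8-.44)
s=get_state();q=s['tcp_rot'];r=R.from_quat([q[1],q[2],q[3],q[0]]);p=s['eef_pos']
f=lambda P:r.inv().apply(P-p)*1000
z=.1855
for n,u in(('h4',S(533,180)),('h3',S(485,208))): P=onz('side',u,z);print(n,P,f(P))
for n,u in(('topTL',T(100,345)),): P=onz('top',u,p[2]+.0202);print(n,P,f(P))
P=onz('side',S(628,92),p[2]+.0202);print('sideTL',P,f(P)); print('triTL',f(tri(T(100,345),S(628,92))))
for n,F,t,o in(('top',T,(269,290),(328,85)),('side',S,(566,262),(658,420))):
    a=onz(n,F(*t),.185);b=onz(n,F(*o),.185);d=b-a;print(n,'tip',a,'root',b,np.linalg.norm(d),np.arctan2(d[1],d[0]),'tool',f(a),f(b))
print('tri tip',tri(T(269,290),S(566,262)),'root',tri(T(328,85),S(658,420)))
E
```

```text
h4 [ 0.4691 -0.24    0.1855] [42.2156  2.5779 11.9697]
h3 [ 0.464  -0.2593  0.1855] [22.2584  3.2036 11.9594]
topTL [ 0.4771 -0.1956  0.2176] [ 87.1123  -2.4578 -20.1552]
sideTL [ 0.4837 -0.2003  0.2176] [ 84.4534   5.2125 -20.1548]
triTL [85.8229 -0.0051 -9.3394]
top tip [ 0.5052 -0.2558  0.185 ] root [ 0.5749 -0.2736  0.185 ] 0.07194980289921436 -0.2497969205697004 tool [37.3356 41.6305 12.476 ] [ 40.1576 113.5249  12.4938]
side tip [ 0.501  -0.2545  0.185 ] root [ 0.5679 -0.2749  0.185 ] 0.070022316090246 -0.29611210879014666 tool [37.4674 37.2031 12.4751] [ 36.9714 107.2236  12.4907]
tri tip [ 0.5036 -0.2551  0.1908] root [ 0.5717 -0.2741  0.1918]
```

play_rows([
  {"translation": [-0.47, 0, 0], "turn": [0, 0, 0], "fingers": 0},
  {"translation": [0, 1.5, 0], "turn": [0, 0, 0], "fingers": 0},
  {"translation": [0, 1, 0], "turn": [0, 0, 0], "fingers": 0},
  {"translation": [0, 0.3, 0], "turn": [0, 0, 0], "fingers": 0},
  {"translation": [0, 0, 0], "turn": [0, 0, 0], "fingers": 0},
])

```text
time_s: 7.6
eef_pos: [0.4798, -0.293, 0.1971]
tcp_rot: [-0.0, 0.802, 0.598, -0.0]
wrist_force: [0.1, -0.3, -5.2]
gripper_width: 0.0055
finger_force: 107.9
```

```bash
python3 - <<'E'
from h import *
np.set_printoptions(precision=4,suppress=True)
b=snap('side','s3.png');a=snap('top','t3.png')
s=get_state();print(s['time_s'],s['eef_pos'],s['wrist_force'],s['torque'])
k=dict(fx=10,fy=10,interpolation=cv2.INTER_CUBIC)
f=np.hstack([cv2.resize(a[180:230,340:370],None,**k),cv2.resize(b[215:265,175:225],None,**k)])
cv2.imwrite('pics/c5.png',cv2.convertScaleAbs(f[:,:,::-1],alpha=1.2))
E
```

```text
7.7 [ 0.4793 -0.2929  0.1971] [-0.1106 -0.387  -5.1229] [-0.1682  0.0422 -0.0085]
```

View pics/c5.png

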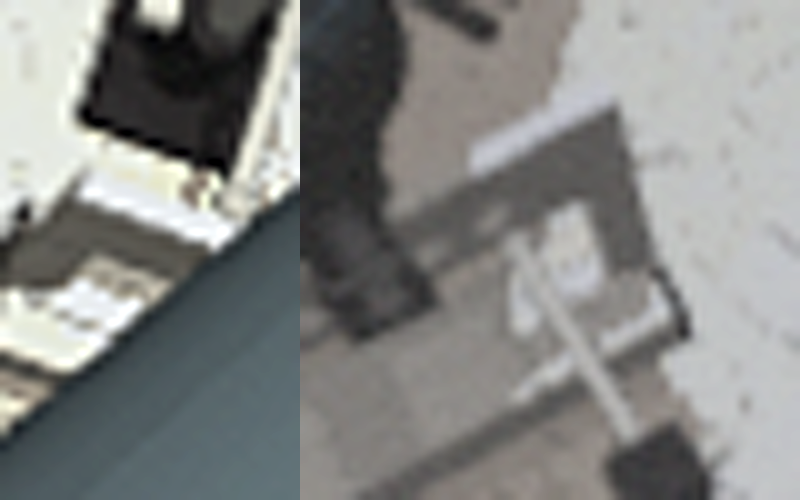

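The side view shows hole4 at about (492,215), hole3 at (430,250) and the pin tip at (520,245). The lateral error is within about 2.5 mm. I'll refine it to sub-pixel with intensity centroids from the saved images.

```bash
python3 - <<'E'
from h import *
np.set_printoptions(precision=4,suppress=True,linewidth=220)
b=cv2.imread('pics/s3.png').astype(float).mean(2)
print(b[231:243,184:200].astype(int))
# pin ridge per row
P=[]
for v in range(241,257):
    u0=175+.0+(520+(v-239.5)*110/18.5-300)/10
    us=np.arange(int(u0)-4,int(u0)+6); r=b[v,us]; P.append((round(u0,1),v,r.astype(int)))
for p in P: print(p[0],p[1],p[2])
E
```

```text
[[114 115 116 116 117 115 115 118 155 150 136 111  84  75  75  76]
 [108 116 116 116 116 115 116 112 121 110  80  77  77  75  74  73]
 [ 96 113 113 116 116 111 100  87  78  73  72  76  75  71  75  74]
 [ 97 116 116 107 106  93  76  70  74  71  76  74  74  74  76  70]
 [109 117 110  92  84  77  70  71  74  80  88  90  79  78  77  76]
 [ 99  96  89  77  74  72  72  73  78  90 105  96  78  77  75  95]
 [ 76  75  73  75  72  71  74  73  87 104 105  88  82  84  87 111]
 [ 63  72  72  73  78  79  77  75  83  90  87  98 118 117 101 115]
 [ 52  67  76  89  93  90  79  75  77  76  86 115 138 130 102 135]
 [ 58  64  83 103 100  89  79  76  83  99 104 116 132 143 128 152]
 [ 62  51  65  93  86  74  84  98 102 113 112 100 120 145 144 140]
 [ 56  46  49  60  78  93 105 113 105 103 104  99 136 142 146 133]]
197.9 241 [113 112 100 120 145 144 140 156 143 157]
198.5 242 [104  99 136 142 146 133 154 153 158 164]
199.1 243 [104 147 137 141 145 148 161 164 163 147]
199.7 244 [109 148 137 137 151 142 146 142 141 130]
200.3 245 [149 154 138 140 149 133 124 109 108 109]
200.9 246 [146 162 155 129 142 141 113 109 107 113]
201.5 247 [162 146 114 132 148 132 118 116 115 115]
202.1 248 [119 114 110 139 148 125 116 145 150 156]
202.6 249 [111 118 105 121 146 137 113 148 148 126]
203.2 250 [116 119 144 144 149 130 120 107  84  73]
203.8 251 [137 150 160 138 145 143 102  73  78  84]
204.4 252 [160 135 106 130 149 130  94  81  96 102]
205.0 253 [ 93  77  91 136 148 118 103 105 106 107]
205.6 254 [ 73  76  81 112 144 138  99 104 109 107]
206.2 255 [ 87  95 104 134 148 134 113 112 115 115]
206.8 256 [101 104 104 109 140 145 118 115 115 117]
```

play_rows([
  {"translation": [0.1, 0.3, 0], "turn": [0, 0, 0], "fingers": 0},
  {"translation": [0, 0.3, 0], "turn": [0, 0, 0], "fingers": 0},
  {"translation": [0, 0.2, 0], "turn": [0, 0, 0], "fingers": 0},
  {"translation": [0, 0, 0], "turn": [0, 0, 0], "fingers": 0},
])

```text
time_s: 8.2
eef_pos: [0.4879, -0.2944, 0.1973]
tcp_rot: [0.0, 0.802, 0.598, -0.0]
wrist_force: [0.2, -1.3, -5.4]
gripper_width: 0.0055
finger_force: 107.9
```

play_rows([
  {"translation": [0, 0.2, 0], "turn": [0, 0, 0], "fingers": 0},
  {"translation": [0, 0.2, 0], "turn": [0, 0, 0], "fingers": 0},
  {"translation": [0, 0, 0], "turn": [0, 0, 0], "fingers": 0},
])

```text
time_s: 8.57
eef_pos: [0.4918, -0.2955, 0.1973]
tcp_rot: [0.0, 0.802, 0.598, 0.0]
wrist_force: [-0.6, 0.1, -5.7]
gripper_width: 0.0059
finger_force: 107.9
```

play_rows([
  {"translation": [0, 0.2, 0], "turn": [0, 0, 0], "fingers": 0},
  {"translation": [0, 0.2, 0], "turn": [0, 0, 0], "fingers": 0},
  {"translation": [0, 0, 0], "turn": [0, 0, 0], "fingers": 0},
])

```text
time_s: 8.95
eef_pos: [0.4956, -0.2967, 0.1973]
tcp_rot: [0.0, 0.802, 0.598, 0.0]
wrist_force: [-0.2, 0.1, -6.4]
gripper_width: 0.0056
finger_force: 107.9
```

play_rows([
  {"translation": [0, 0.2, 0], "turn": [0, 0, 0], "fingers": 0},
  {"translation": [0, 0.2, 0], "turn": [0, 0, 0], "fingers": 0},
  {"translation": [0, 0.2, 0], "turn": [0, 0, 0], "fingers": 0},
  {"translation": [0, 0, 0], "turn": [0, 0, 0], "fingers": 0},
])

```text
time_s: 9.45
eef_pos: [0.5014, -0.2984, 0.1973]
tcp_rot: [0.0, 0.802, 0.598, 0.0]
wrist_force: [-0.1, 0.1, -6.2]
gripper_width: 0.0049
finger_force: 107.9
```

play_rows([
  {"translation": [0, 0.2, 0], "turn": [0, 0, 0], "fingers": 0},
  {"translation": [0, 0.2, 0], "turn": [0, 0, 0], "fingers": 0},
  {"translation": [0, 0.2, 0], "turn": [0, 0, 0], "fingers": 0},
  {"translation": [0, 0, 0], "turn": [0, 0, 0], "fingers": 0},
])

```text
time_s: 9.95
eef_pos: [0.5071, -0.3001, 0.1973]
tcp_rot: [0.0, 0.802, 0.598, 0.0]
wrist_force: [-0.5, 0.5, -6.0]
gripper_width: 0.0054
finger_force: 107.9
```

```bash
python3 - <<'E'
from h import *
np.set_printoptions(precision=4,suppress=True)
b=snap('side','s4.png')
s=get_state();print(s['time_s'],s['eef_pos'],s['wrist_force'],s['torque'])
k=dict(fx=10,fy=10,interpolation=cv2.INTER_CUBIC)
cv2.imwrite('pics/c6.png',cv2.convertScaleAbs(cv2.resize(b[220:270,175:225],None,**k)[:,:,::-1],alpha=1.2))
E
```

```text
10.0 [ 0.5069 -0.3     0.1973] [ 0.7643 -0.4034 -4.7665] [-0.1669  0.0508  0.0137]
```

View pics/c6.png

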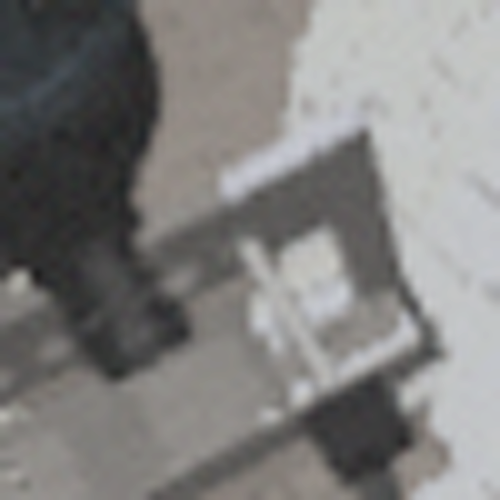

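The side view shows the pin passing through the plate at (245,240), where hole4 should be, with hole3 beside it at (185,275). There is no contact force. I'll advance another 16 mm, then lower onto the pin.

play_rows([
  {"translation": [0, 0.4, 0], "turn": [0, 0, 0], "fingers": 0},
  {"translation": [0, 0.4, 0], "turn": [0, 0, 0], "fingers": 0},
  {"translation": [0, 0.4, 0], "turn": [0, 0, 0], "fingers": 0},
  {"translation": [0, 0.4, 0], "turn": [0, 0, 0], "fingers": 0},
  {"translation": [0, 0, 0], "turn": [0, 0, 0], "fingers": 0},
])

```text
time_s: 10.62
eef_pos: [0.5226, -0.3047, 0.1973]
tcp_rot: [0.0, 0.802, 0.598, 0.0]
wrist_force: [0.1, -0.3, -5.1]
gripper_width: 0.0053
finger_force: 107.9
```

play_rows([
  {"translation": [0, 0, 0.2], "turn": [0, 0, 0], "fingers": 0},
  {"translation": [0, 0, 0.1], "turn": [0, 0, 0], "fingers": 0},
  {"translation": [0, 0, 0], "turn": [0, 0, 0], "fingers": 0},
])

```text
time_s: 11.0
eef_pos: [0.522, -0.3045, 0.1942]
tcp_rot: [-0.0, 0.802, 0.597, -0.0]
wrist_force: [0.3, 0.3, -6.0]
gripper_width: 0.0054
finger_force: 107.9
```

play_rows([
  {"translation": [0, 0, 0.1], "turn": [0, 0, 0], "fingers": 0},
  {"translation": [0, 0, 0], "turn": [0, 0, 0], "fingers": 0},
])

```text
time_s: 11.25
eef_pos: [0.5223, -0.3046, 0.1934]
tcp_rot: [0.0, 0.802, 0.598, 0.0]
wrist_force: [0.3, -0.3, -5.6]
gripper_width: 0.0055
finger_force: 108.0
```

play_rows([
  {"translation": [0, 0, 0.1], "turn": [0, 0, 0], "fingers": 0},
  {"translation": [0, 0, 0], "turn": [0, 0, 0], "fingers": 0},
])

```text
time_s: 11.5
eef_pos: [0.5225, -0.3047, 0.1929]
tcp_rot: [0.0, 0.802, 0.598, 0.0]
wrist_force: [-1.2, 0.7, 0.7]
gripper_width: 0.0055
finger_force: 108.9
```

play_rows([
  {"translation": [0, 0, 0.1], "turn": [0, 0, 0], "fingers": 0},
  {"translation": [0, 0, 0], "turn": [0, 0, 0], "fingers": 0},
])

```text
time_s: 11.75
eef_pos: [0.5226, -0.3048, 0.1924]
tcp_rot: [0.0, 0.802, 0.598, 0.001]
wrist_force: [-3.3, 2.4, 7.4]
gripper_width: 0.0052
finger_force: 109.8
```

The pin now carries the frame, so I'll ease back 1 mm, release and retract straight up.

play_rows([
  {"translation": [0, 0, -0.1], "turn": [0, 0, 0], "fingers": 0},
  {"translation": [0, 0, 0], "turn": [0, 0, 0], "fingers": 0.15},
  {"translation": [0, 0, 0], "turn": [0, 0, 0], "fingers": 0.3},
  {"translation": [0, 0, 0], "turn": [0, 0, 0], "fingers": 0.5},
  {"translation": [0, 0, 0], "turn": [0, 0, 0], "fingers": 0.5},
], force=30)

```text
time_s: 12.38
eef_pos: [0.5223, -0.3047, 0.1923]
tcp_rot: [0.0, 0.802, 0.597, -0.0]
wrist_force: [0.0, -0.7, 0.4]
gripper_width: 0.0427
finger_force: 0.0
```

play_rows([
  {"translation": [0, 0, 0], "turn": [0, 0, 0], "fingers": 0.5},
  {"translation": [0, 0, -2], "turn": [0, 0, 0], "fingers": 0.5},
  {"translation": [0, 0, -4], "turn": [0, 0, 0], "fingers": 0.5},
  {"translation": [0, 0, -5], "turn": [0, 0, 0], "fingers": 0.5},
  {"translation": [0, 0, -5], "turn": [0, 0, 0], "fingers": 0.5},
])

```text
time_s: 13.0
eef_pos: [0.522, -0.3049, 0.3554]
tcp_rot: [0.001, 0.802, 0.597, 0.0]
wrist_force: [0.7, -0.7, 0.1]
gripper_width: 0.0425
finger_force: 0.0
```

play_rows([
  {"translation": [-5, -4, -2], "turn": [0, 0, 0], "fingers": 0.5},
  {"translation": [-3, -5, 0], "turn": [0, 0, 0], "fingers": 0.5},
  {"translation": [0, 0, 0], "turn": [0, 0, 0], "fingers": 0.5},
  {"translation": [0, 0, 0], "turn": [0, 0, 0], "fingers": 0.5},
  {"translation": [0, 0, 0], "turn": [0, 0, 0], "fingers": 0.5},
])

```text
time_s: 13.62
eef_pos: [0.4181, -0.3523, 0.3711]
tcp_rot: [0.0, 0.801, 0.598, 0.0]
wrist_force: [0.3, 0.1, 0.1]
gripper_width: 0.0427
finger_force: 0.0
```

```bash
python3 - <<'E'
from h import *
b=snap('side','s5.png'); 
for i in range(50): c=cams.snapshot('side')
a=snap('top','t5.png');b2=snap('side','s6.png')
print(get_state()['time_s'],get_state()['eef_pos'],np.abs(b2[200:290,160:250].astype(int)-b[200:290,160:250]).mean())
k=dict(fx=4,fy=4,interpolation=cv2.INTER_CUBIC)
f=np.hstack([cv2.resize(a[150:270,310:410],None,**k),cv2.resize(b2[190:310,150:250],None,**k)])
cv2.imwrite('pics/c7.png',f[:,:,::-1])
E
```

```text
16.275 [ 0.41672289 -0.35304781  0.37094397] 3.3453086419753086
```

View pics/c7.png

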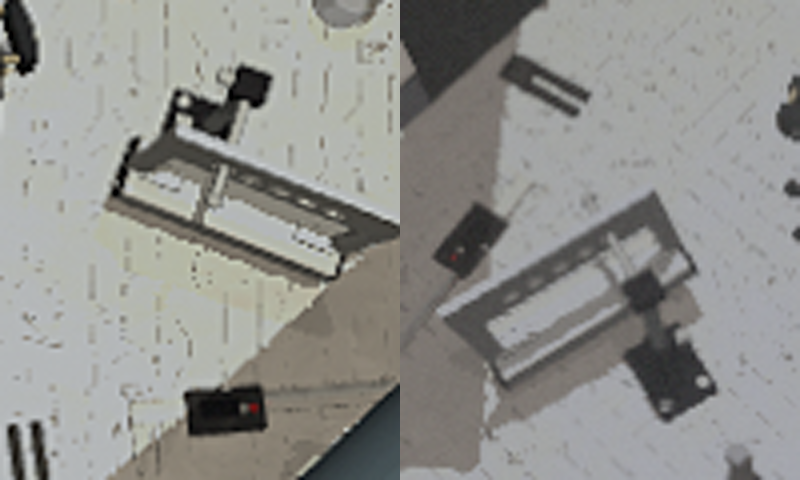

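The views show the frame hanging on the pin by its left-most hole. The tape, clamp and box look untouched. I'll wait for it to settle and check level by intersecting the side-view corner rays with the plate's vertical plane.

```bash
python3 - <<'E'
from h import *
np.set_printoptions(precision=4,suppress=True)
for i in range(70): c=cams.snapshot('side')
d=snap('side','s7.png'); 
for i in range(6): e=cams.snapshot('side')
o=cv2.imread('pics/s6.png')[:,:,::-1]; sl=np.s_[200:290,155:230]
print(get_state()['time_s'],np.abs(d[sl].astype(int)-o[sl]).mean(),np.abs(d[sl].astype(int)-e[sl]).mean())
n=np.array([.958,-.287,0]);y=np.array([.287,.958,0]);h=np.array([.572,-.2745,.181])-.039*n
S=lambda x,y:(150+(x-400)/4-.4,190+y/4-.4)
for nm,u in(('L',S(655,193)),('R',S(440,312)),('railL',S(695,270)),('railR',S(503,385))):
    a,b=ray('side',u); k=.022 if 'rail' in nm else 0.004
    P=a+b*(n@(h+k*n-a))/(n@b);print(nm,(P-h)@y,P[2]-h[2])
E
```

```text
20.125 1.5438518518518518 1.5161975308641975
L 0.0393799241119003 0.028094099329430133
R -0.12752453099385735 0.02951813519544061
railL 0.049826210847329154 -0.1020938324134783
railR -0.1168982225801796 -0.11168764200259534
```

```bash
python3 -c "
from rig import bot
print(bot.sign_off())"
```

```text
the job is handed in; nothing more can be done
None
```

The frame hangs at rest on the pin through its left-hand end hole (hole4), about 0.01–0.06 rad from level by camera estimate (limit 0.15); the gripper is clear and the job was handed in at about 20 s of the 58 s allowed, with no verdict returned.

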